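Unlatch and slide off a terminal box cover

TASK

Press the orange snap tab of the grey terminal box all the way down with the fingertips, then push the released blue cover by its raised step along its rails until it drops off the open end of the box and lies flat on the table just beyond that end. Only press and push: do not pick up or carry the cover, and leave the fitting, tape roll, carton and screwdriver around the box where they are.

Things in the scene. Friction and masses are not known exactly. Their poses are not given: they have to be found in the camera images.
- terminal_box: Grey low junction box, 150 (x = -79 to +71 mm) x 84 mm (feet to 112 mm wide), fixed to the table. Origin: centre of its underside on the table. +x points to the open end, where the cover slides off; y across, z up. Orange tab at the -x end; two cable glands there reach x = -96 mm, 18 mm high. The rest is at most 24 mm high, but for the rails beside the cover (see rail_top).
- rail_top (a point): Top of the lips of the two side rails, 34 mm above the table, midway between them (box x = +25 mm, y = 0). The lips overlap the cover's long edges with 58 mm clear between them, from x = -21 to +71 mm; the cover, on its seat 24 mm above the table, can only slide along box x. Axes as the box's.
- box_end (a point): Middle of the open end's upper edge: box x = +71 mm, 24 mm above the table, axes as the box's.
- tab_press (a point): Centre of the top of the orange snap tab's flat ribbed pad (42 mm along box x, 40 mm across), 31 mm above the table when up; axes as the box's. Press here straight down. The pad ends 7 mm behind the cover; the rear face of the cover and of its raised step is 28 mm ahead of this point.
- snap_tab (a joint): How far the tab is pressed down, m: 0 up (its tooth stands in a window of the cover and locks it), 0.009 fully down, pad top then 22 mm above the table. It resists with about 4 N of friction, has no return spring and stays where it is left. The cover is free beyond about 0.005, surely at 0.007.
- cover: Blue flat plastic cover, 90 (x) x 68 (y) x 5 mm thick, about 90 g, loose in its rails once unlatched. Origin: centre of its underside; at the start at box x = +24 mm, 24 mm above the table, axes as the box's. It slides towards +x, and is right off the box when its origin is beyond box x = +116 mm. Its rear edge bears a raised step (see push_face), with a window for the tab's tooth before it.
- push_face (a point): Middle of the upright rear face of the cover's raised step, which is 44 mm wide, 6 mm thick, top 43 mm above the table while seated: cover x = -45 mm, at its rear edge, 12 mm above its underside. Push here in cover +x, fingertips 35 to 41 mm above the table, so that they pass over the rails, until well past the box's end (20 mm).
- fitting: Loose brass flare fitting, 25 x 50 x 22 mm, bystander. Origin: centre of its underside.
- tape: Loose white roll of thread seal tape, 52 mm across, 13 mm high, bystander. Origin: centre of its underside.
- carton: Loose small parts carton, 35 x 52 x 30 mm, bystander. Origin: centre of its underside.
- screwdriver: Loose red screwdriver, 200 mm long (along its y), 31 mm thick, bystander. Origin: centre of its underside.
There are look-alikes about, which are no part of the job. What is meant by the cover is not brown, and is the larger of those in its own colour.

How it is judged (in metres and radians):
On the way, in this order (a step that is already met when the one before it is completed fails the run):
1. the snap tab is pressed down (at least 7 mm of its 9 mm) while the cover is still on its seat (value of joint snap_tab above 0.007 m and x of cover in the frame of terminal_box below 0.04 m), for 0.1 s.
2. the cover has been slid out along its rails, still level, more than half its length (x of cover in the frame of terminal_box above 0.07 m and height (world z) of cover above 0.012 m), for 0.05 s.
3. the cover is right off its seat, beyond the open end (x of cover in the frame of terminal_box above 0.112 m), for 0.1 s.
At the end, for the whole second after the job is handed in: The tab is down (over 7 mm) and the cover lies at rest flat on the table, right side up (tilt under 0.08 rad, underside less than 5 mm above the table), right off the box: its origin 112 to 250 mm ahead of the box's origin along box x, and within 60 mm of the box's centre line (value of joint snap_tab above 0.007 m and x of cover in the frame of terminal_box between 0.112 and 0.25 m and y of cover in the frame of terminal_box between -0.06 and 0.06 m and height (world z) of cover below 0.005 m and angle between cover's own z axis and vertical below 0.08 rad and linear speed of cover below 0.02 m/s); the robot touches nothing.
It fails at once if the cover is lifted more than 12 mm above its seat (height (world z) of cover above 0.036 m).
It fails at once if the cover is carried: still at seat height well beyond the end of the box (x of cover in the frame of terminal_box above 0.15 m and height (world z) of cover above 0.022 m).
It fails at once if the fitting, tape roll, carton or screwdriver is moved more than 15 mm (distance of any of fitting, tape, carton, screwdriver from where it was at the start of the episode above 0.015 m).
It also fails if it takes over 32 s, if anything falls off the work surface, if the arm or the gripper's body presses on something with over 40 N, if the wrist force passes 120 N, or if a joint passes its speed limit or range.

ROBOT

A 7-joint arm with a two-finger parallel gripper is mounted at the origin on a cart in front of the work surface, level with it; the furniture and walls round the work are solid. World frame = base frame: x ahead of the robot, y to its left, z up, the work surface at z = 0. Lengths are in mm, angles in rad, forces in N, time in s.
With the tool pointing down it reaches from about 400 to 875 mm from the base axis. Payload 19.3 kg.
Tool frame: the origin (TCP) lies at the very end of the fingers, on their centre line; the grasp point (between the pads) lies 19 mm behind it (grip_point_offset is the z of the grasp point in the tool frame, in mm); z points along the fingers, y is the line along which they close (so a half turn about z gives the same grasp; the last joint's range is limited). The gripper opens to 85 mm and grips with 20 to 120 N. Pads are 22 mm wide; open, the fingers measure 114 mm over their backs; the gripper's body (76 mm by 85 mm) begins 54 mm behind the grasp point. The pads swing forward as they close: fully open they stand 13 mm farther back than shut.
Start: joints at [-1.334, 0.521, -0.036, 1.599, 0.021, 1.021, -0.113], TCP at [188.775, 595.801, 231.291] pointing down, gripper open.
Joint ranges: [-2.91, 2.91], [-0.3, 2.13], [-1.5, 1.42], [0.17, 2.43], [-1.26, 4.41], [0.16, 1.93], [-2.52, 2.52]. Speed limits (rad/s): [1.89, 1.89, 2.39, 2.39, 3.01, 3.01, 3.01].

INTERFACE

Orientations are given as a 3x3 rotation matrix whose columns are the frame's x, y, z axes.
In Python, from workcell import movep, movel, goto_joints, open_gripper, clamp, wait, inverse_kinematics, read_state, camera, PlanningError, finish_job, grip_point_offset gives the robot as it stands. Calls block until the motion is done:
- movep(position, orientation): joint-space move of the TCP to a pose.
- movel(position, frame=None, max_speed=150, guard=None): straight line of the TCP; frame=None keeps the orientation; max_speed is the mean speed in mm/s. With guard (N) it stops when the force on the tool has changed by that much, and returns True; else False.
- goto_joints(angles): joint-space move.
- open_gripper() and clamp(): open the fingers fully, or close them until they stop; the grip force is fixed at half the most.
- wait(seconds).
- inverse_kinematics(position, orientation): joint angles nearest the present ones, or None.
- read_state(): the state.
- camera(name): name is "scene" or "top" or "wrist"; returns a dict with "image" (384x512x3 uint8, blue, green, red), "range_z" (384x512 float32, mm along the optical axis (not along the pixel's ray), 0 where there is no reading), "fx", "fy", "cx", "cy" (pixels), "dist_coeffs" ([k1, k2, p1, p2, k3] as OpenCV has them; the pictures are not rectified), "cam_to_world" (4x4, takes a point from camera to world coordinates). Camera axes: x right, y up, looking along -z (the intrinsics and any distortion apply to the point x, -y, -z); pixel columns grow to the right and rows downward; lengths in mm; the calibration is good to about 2 mm. A picture is of the moment at which its call begins.
A pose or a line that the arm cannot do raises PlanningError and nothing moves.
- finish_job(): hands the job in; it is judged then, once.
The state is a dict: "time": time; "qpos": joint angles; "qvel": joint speeds; "joint_efforts": joint torques, N m; "eef_pos": TCP position; "tool_rot": TCP orientation; "ft_force": force on the tool from outside, world axes, zero at the start; "torque": the same for the moment, N m; "finger_gap": finger opening in mm; "gripper_force": force on a finger pad.
Only numpy, scipy, OpenCV 4.12 (cv2) and the standard library are available. Lean on these libraries where they do the work, as an engineer would, in place of code of your own. Each camera call takes 0.05 s, during which the arm holds its last target. There are 200 camera calls.

## Working session

There is one attempt and no reset: what is moved stays moved. The work goes in short steps, each a Python script; the robot and the scene stay as the last script left them, time stands still between calls to the robot, and variables do not carry over. Pictures are saved under pics/ and viewed, at most 10 in all, crops included, and the job is handed in when it is done.

```bash
mkdir -p pics; ls; python3 - <<'E'
from workcell import *
import cv2,numpy as np,pickle
d={}
for n in("scene","top"):
    c=camera(n);d[n]=c;cv2.imwrite(f"pics/{n}0.png",cv2.resize(c["image"],(768,576)) )
pickle.dump(d,open("c0.pkl","wb"))
s=read_state();print(s["time"],s["eef_pos"],s["tool_rot"],s["finger_gap"],d["top"]["cam_to_world"],d["top"]["fx"],d["top"]["dist_coeffs"])
E
```

```text
pics
0.1 [188.71155481 595.52495257 230.7939536 ] [[-9.53306362e-01  3.02004852e-01 -2.21375588e-04]
 [ 3.02004923e-01  9.53305876e-01 -9.66500758e-04]
 [-8.08492700e-05 -9.88227839e-04 -9.99999508e-01]] 85.39862334141701 [[ 3.88281393e-02  9.78528822e-01 -2.02419662e-01  4.13208818e+02]
 [-9.99244225e-01  3.83943456e-02 -6.07065624e-03  6.93046063e+00]
 [ 1.83145837e-03  2.02502391e-01  9.79280056e-01  8.80917594e+02]
 [ 0.00000000e+00  0.00000000e+00  0.00000000e+00  1.00000000e+00]] 448.8179156983023 [-0.00513295  0.          0.          0.          0.        ]
```

View pics/top0.png

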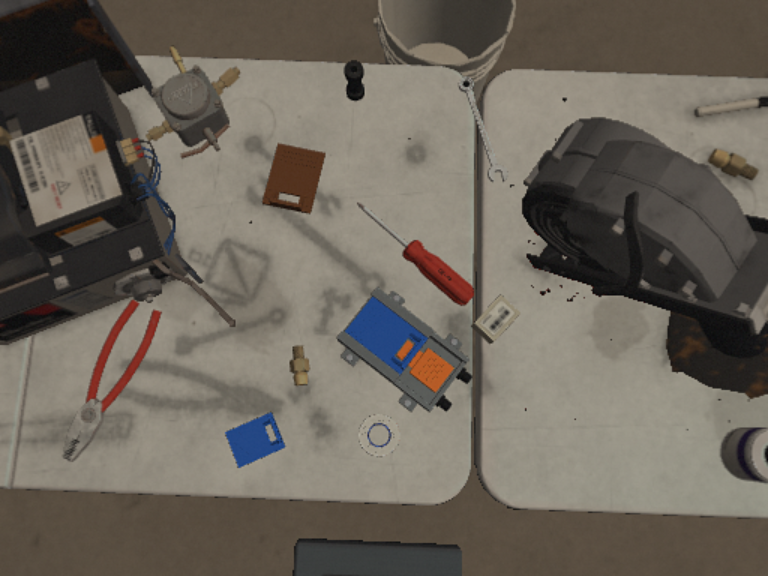

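View pics/scene0.png

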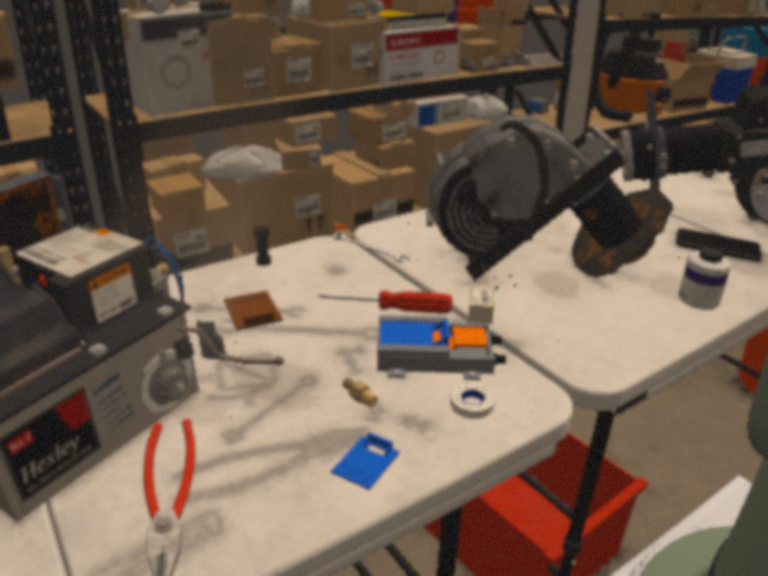

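The top view shows three candidates, in the 768-wide picture. The blue cover in the grey box is at (382,333), a smaller blue plate lies loose at (255,440), and a brown plate is at (294,178). The one meant is at (382,333): it is blue, it is the larger blue one, and it sits in the box beside the orange tab at (432,368). The box's +x points up-left, and the table beyond that end is clear. I'll measure it and confirm with a crop.

```bash
cat > h.py <<'E'
import cv2,numpy as np
def ray(c,px,z):
    K=np.array([[c["fx"],0,c["cx"]],[0,c["fy"],c["cy"]],[0,0,1]])
    u=cv2.undistortPoints(np.float64(px).reshape(-1,1,2),K,np.float64(c["dist_coeffs"]))[:,0]
    T=np.array(c["cam_to_world"]);d=np.c_[u[:,0],-u[:,1],-np.ones(len(u))]@T[:3,:3].T
    return T[:3,3]+d*((z-T[2,3])/d[:,2])[:,None]
def blobs(c,col,amin=60):
    h=cv2.cvtColor(c["image"],cv2.COLOR_BGR2HSV)
    lo,hi={"blue":((100,130,60),(125,255,255)),"orange":((5,170,120),(20,255,255))}[col]
    cs,_=cv2.findContours(cv2.inRange(h,lo,hi),cv2.RETR_EXTERNAL,cv2.CHAIN_APPROX_NONE)
    return sorted([k for k in cs if cv2.contourArea(k)>amin],key=cv2.contourArea,reverse=True)
E
python3 - <<'E'
import pickle,cv2,numpy as np
from h import *
d=pickle.load(open("c0.pkl","rb"));c=d["top"]
for col,z in(("blue",29),("orange",31)):
    for k in blobs(c,col,30)[:4]:
        p=ray(c,k[:,0],z)[:,:2].astype(np.float32);r=cv2.minAreaRect(p)
        print(col,k[:,0].mean(0),cv2.contourArea(k),r,cv2.boxPoints(r).round(0).tolist())
im=c["image"][180:290,200:330];cv2.imwrite("pics/crop0.png",cv2.resize(im,None,fx=5,fy=5,interpolation=cv2.INTER_CUBIC))
E
```

```text
blue [257.38655462 223.2605042 ] 1345.5 ((530.7715454101562, 3.0317230224609375), (89.29478454589844, 58.36042785644531), 54.28696823120117) [[481.0, -16.0], [528.0, -50.0], [581.0, 22.0], [533.0, 56.0]]
blue [169.39047619 292.85714286] 787.5 ((393.90045166015625, 160.1455535888672), (45.89651870727539, 61.26348114013672), 25.92397689819336) [[360.0, 178.0], [387.0, 123.0], [428.0, 143.0], [401.0, 198.0]]
orange [286.09859155 245.32394366] 458.5 ((490.0633850097656, -53.07322692871094), (47.662879943847656, 38.86927032470703), 54.281795501708984) [[460.0, -61.0], [492.0, -84.0], [520.0, -45.0], [488.0, -22.0]]
orange [64.85185185 95.33333333] 53.5 ((774.83837890625, 401.56414794921875), (19.804914474487305, 14.45186710357666), 23.838594436645508) [[763.0, 404.0], [769.0, 391.0], [787.0, 399.0], [781.0, 412.0]]
orange [269.53846154 233.        ] 51.0 ((511.6568603515625, -21.3859806060791), (9.470511436462402, 24.054574966430664), 55.21321105957031) [[499.0, -18.0], [519.0, -32.0], [524.0, -24.0], [504.0, -11.0]]
```

View pics/crop0.png

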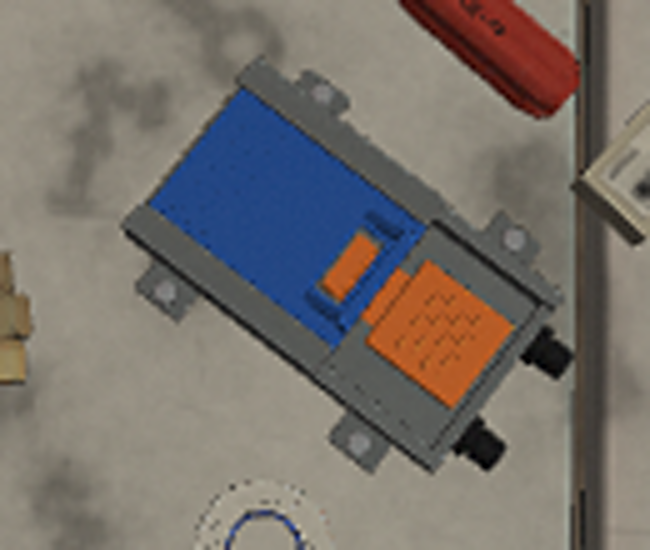

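The crop confirms the cover: blue plate with its step and window, and the orange tooth standing in the window. The pad is centred near crop (440,335). Plate and pad both give a yaw of 54.3°. Next I check clearance for the swing across from the start pose.

```bash
python3 - <<'E'
import pickle,numpy as np
from workcell import *
d=pickle.load(open("c0.pkl","rb"))
P=[]
for n in d:
    c=d[n];r=c["range_z"];v,u=np.nonzero(r>0);z=r[v,u]
    T=np.array(c["cam_to_world"]);q=np.c_[(u-c["cx"])/c["fx"]*z,-(v-c["cy"])/c["fy"]*z,-z]@T[:3,:3].T+T[:3,3];P.append(q)
P=np.vstack(P);R=np.hypot(P[:,0],P[:,1]);A=np.degrees(np.arctan2(P[:,1],P[:,0]))
for a in range(-20,91,10):
    print(a,[int(P[(abs(A-a)<5)&(R>=r)&(R<r+100)&(P[:,2]<700)][:,2].max(initial=-1)) for r in range(300,900,100)])
b=np.radians(54.29);bx=np.array([np.cos(b),np.sin(b),0])
by=np.array([-bx[1],bx[0],0])
p=np.array([488.3,-56,160])
for s in(1,-1):
    print(s,inverse_kinematics(p,np.c_[s*bx,-s*by,[0,0,-1]]),inverse_kinematics(p,np.c_[s*by,s*bx,[0,0,-1]]))
E
```

```text
-20 [5, 4, 32, 261, 248, 180]
-10 [3, 34, 37, 178, 180, 134]
0 [16, 44, 45, 32, 19, 66]
10 [4, 24, 36, 4, 21, 41]
20 [4, 15, 67, 165, 193, 194]
30 [4, 7, 14, 187, 193, 196]
40 [3, 8, 24, 150, 179, -1]
50 [-1, 8, 20, 17, 1, -1]
60 [-1, -1, 1, -1, -1, -1]
70 [-1, -1, -1, -1, -1, -1]
80 [-1, -1, -1, -1, -1, -1]
90 [-1, -1, -1, -1, -1, -1]
1 [-0.46789631  0.48809265  0.61928346  2.03690589 -0.41524428  0.74060938
 -0.21467087] [-0.30261277  0.44106775  0.38783327  2.02943274 -0.24864427  0.71557887
  1.18812787]
-1 [ 0.7688686   0.62236849 -1.06874674  1.9776893   0.67752934  0.95306962
  1.87452424] [-0.78755964  0.80518601  1.22680342  2.0489314  -0.9326488   1.00660705
 -1.26326295]
```

```bash
cat >> h.py <<'E'
def frame(deg):
    b=np.radians(deg);bx=np.array([np.cos(b),np.sin(b),0]);by=np.array([-bx[1],bx[0],0])
    return bx,by,np.c_[bx,-by,[0,0,-1]]
E
python3 - <<'E'
from workcell import *
from h import *
bx,by,R=frame(54.29)
clamp()
movep([270,400,240],R)
movep([488.3-60*bx[0],-56-60*bx[1],220] if 0 else [488.3,-56,190],R)
s=read_state();print(s["time"],s["eef_pos"],s["finger_gap"],s["ft_force"])
import pickle
d={}
for n in("wrist","top"):
    c=camera(n);d[n]=c
    print(n)
    for col,z in(("blue",29),("orange",31)):
        for k in blobs(c,col,100)[:2]:
            r=cv2.minAreaRect(ray(c,k[:,0],z)[:,:2].astype(np.float32));print(col,k[:,0].mean(0),r)
pickle.dump(d,open("c1.pkl","wb"))
cv2.imwrite("pics/wrist1.png",d["wrist"]["image"])
E
```

```text
4.05 [488.44568789 -55.10345239 189.94927666] 0.00983770172083024 [-0.06617004  0.6514045  -0.51812659]
wrist
blue [258.8170347  100.88643533] ((530.653076171875, 2.5891647338867188), (90.51266479492188, 58.303489685058594), 54.257957458496094)
blue [55.94300518 53.13989637] ((405.478515625, 151.36962890625), (43.10478210449219, 58.369956970214844), 25.790237426757812)
orange [373.95035461 107.70212766] ((617.3890380859375, -63.55634307861328), (102.77111053466797, 18.9486026763916), 49.75685501098633)
orange [258.70186335 176.73291925] ((490.15234375, -53.27672576904297), (44.24843215942383, 39.022132873535156), 54.321067810058594)
top
blue [159.74 287.34] ((402.0757751464844, 174.56044006347656), (19.858747482299805, 42.61078643798828), 28.837522506713867)
```

View pics/wrist1.png

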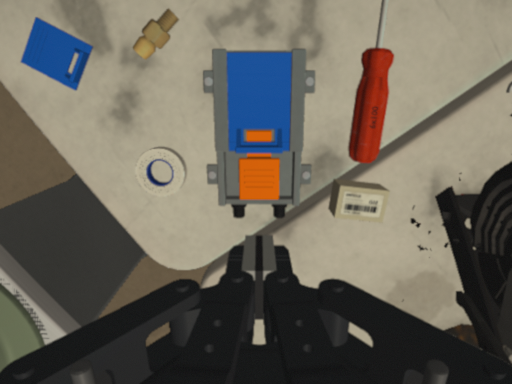

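The wrist view shows the box with the cover at (259,100) and the pad at (259,177), and agrees with the top view to within 1 mm. I press now.

```bash
python3 - <<'E'
from workcell import *
from h import *
bx,by,R=frame(54.28)
O=np.array([530.7,2.8,0])-24*bx      # box origin
p=O-49*bx; print(O,p)
movel([p[0],p[1],50],R)
g=movel([p[0],p[1],18],R,max_speed=20,guard=20)
s=read_state();print(g,s["time"],s["eef_pos"],s["ft_force"])
wait(0.2)
s=read_state();print(s["eef_pos"],s["ft_force"])
movel([p[0],p[1],80],R)
c=camera("wrist")
r=c["range_z"]
for n,o in(("pad",-49),("padrear",-60),("cover",35)):
    # expected pixel by projection
    q=O+o*bx+np.array([0,0,24]);T=np.linalg.inv(np.array(c["cam_to_world"]));e=T[:3,:3]@q+T[:3,3]
    u=c["fx"]*e[0]/-e[2]+c["cx"];v=c["cy"]-c["fy"]*e[1]/-e[2];ui,vi=int(u),int(v)
    if 0<=vi<384 and 0<=ui<512:
        z=r[vi,ui];w=np.array(c["cam_to_world"])@[(ui-c["cx"])/c["fx"]*z,-(vi-c["cy"])/c["fy"]*z,-z,1];print(n,ui,vi,w[:3])
for k in blobs(c,"blue",100)[:1]: print(cv2.minAreaRect(ray(c,k[:,0],29)[:,:2].astype(np.float32)))
print(read_state()["time"])
E
```

```text
[516.68820849 -16.68511479   0.        ] [488.08080081 -56.46722417   0.        ]
True 6.5417 [488.05673473 -56.89696786  21.29240864] [-4.01643304  2.07088655 21.36285098]
[488.01441082 -56.83359171  21.37407653] [-2.86268317  0.82243565 18.6379417 ]
pad 258 215 [487.62265018 -56.94151919  21.46627425]
padrear 258 230 [480.86399235 -66.31011447  19.9332965 ]
cover 257 81 [536.72131219  12.12638736  28.58552919]
((530.2142333984375, 1.8014297485351562), (91.6059341430664, 58.678348541259766), 54.25596618652344)
7.3333
```

The depth reading puts the pad at 21.5 mm, so the tab is fully down. Now the push.

```bash
python3 - <<'E'
from workcell import *
from h import *
bx,by,R=frame(54.28)
O=np.array([530.7,2.8,0])-24*bx
at=lambda x,z:(O+x*bx+[0,0,z]).tolist()
movel(at(-49,38),R)
print(movel(at(-25,38),R,max_speed=30,guard=15),read_state()["ft_force"])
def look(n):
    s=read_state();c=camera("wrist");print(n,s["time"],((s["eef_pos"]-O)@np.c_[bx,by,[0,0,1]]).round(1),s["ft_force"].round(1))
    for k in blobs(c,"blue",100)[:2]: print(((np.array([*(r:=cv2.minAreaRect(ray(c,k[:,0],29)[:,:2].astype(np.float32)))[0],0])-O)@bx).round(1),r)
    cv2.imwrite(f"pics/{n}.png",c["image"])
look("p0")
print(movel(at(20,38),R,max_speed=60,guard=30));look("p1")
E
```

```text
False [-0.64181413 -0.23290693  0.2979045 ]
p0 8.7167 [-25.1   0.   38. ] [-0.6 -0.2  0.3]
28.7 ((533.5670166015625, 6.547142028808594), (94.06831359863281, 66.00115966796875), 54.36954116821289)
-38.1 ((416.58087158203125, 8.404224395751953), (17.02815055847168, 24.61171531677246), 3.5268523693084717)
False
p1 9.6667 [19.7  0.  38. ] [ 0.1 -0.3  0.5]
74.1 ((559.7212524414062, 43.64607238769531), (93.93629455566406, 66.7109375), 54.23347854614258)
-27.2 ((418.25799560546875, 20.639310836791992), (13.135022163391113, 8.100080490112305), 59.09425735473633)
```

View pics/p1.png

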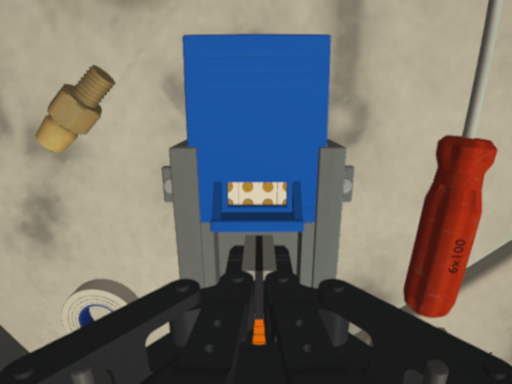

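The cover (256,130) slides straight out of its rails under the shut fingers at (258,245). I continue to about 20 mm past the end.

```bash
python3 - <<'E'
from workcell import *
from h import *
bx,by,R=frame(54.28)
O=np.array([530.7,2.8,0])-24*bx
at=lambda x,z:(O+x*bx+[0,0,z]).tolist()
print(movel(at(84,38),R,max_speed=70,guard=30),read_state()["ft_force"])
movel(at(84,110),R); wait(.2)
movel(at(20,160),R)
c=camera("wrist");k=blobs(c,"blue",100)[0]
r=cv2.minAreaRect(ray(c,k[:,0],5)[:,:2].astype(np.float32));print(r,((np.array([*r[0],0])-O)@np.c_[bx,by]).round(1),read_state()["time"])
z=c["range_z"];m=np.zeros(z.shape,np.uint8);cv2.drawContours(m,[k],-1,1,-1);m=cv2.erode(m,np.ones((5,5)))
v,u=np.nonzero((m>0)&(z>0));zz=z[v,u];T=np.array(c["cam_to_world"])
q=np.c_[(u-c["cx"])/c["fx"]*zz,-(v-c["cy"])/c["fy"]*zz,-zz]@T[:3,:3].T+T[:3,3]
l=(q-O)@bx
for a in range(60,220,12): 
    w=q[(l>a)&(l<a+12),2]
    if len(w): print(a,np.percentile(w,[5,50,95]).round(1))
cv2.imwrite("pics/end.png",c["image"])
E
```

```text
False [-0.29621848  0.4487102   0.08270165]
((572.094970703125, 101.66427612304688), (66.3018798828125, 88.41059112548828), 0.34063073992729187) [128.4  24.1] 12.3583
72 [ 3.1  4.2 18. ]
84 [-1.3  4.5 18.6]
96 [-1.9  3.8 18. ]
108 [-0.7  4.2  7.7]
120 [3.1 4.4 5.6]
132 [3.4 4.6 5.9]
144 [3.5 5.  6.3]
156 [3.7 5.2 6.6]
168 [3.7 5.2 6.6]
```

View pics/end.png

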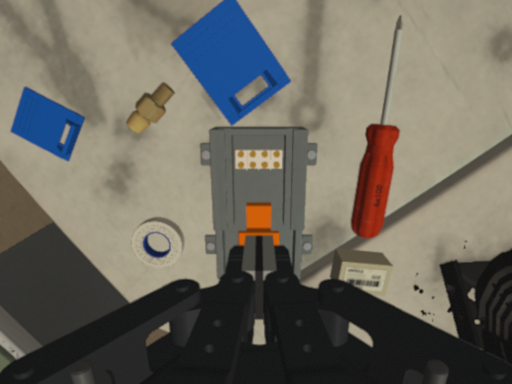

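The cover lies flat and right side up at (230,60), just beyond the end, turned somewhat. Its centre is at box x = 128 mm, y = 24 mm, inside the limits, and its top is at about 5 mm all over. The tab is still down and the other items have not moved, so I hand in.

```bash
python3 -c "
from workcell import *
print(finish_job())"
```

```text
the job is handed in; nothing more can be done
None
```

The job is handed in: the tab is fully down and the cover lies flat on the table just beyond the open end, at box x ≈ 128 mm, y ≈ 24 mm and turned about 36° from the box axis, with the bystanders left where they were; no verdict was returned.

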